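Bring a transparency under the copying camera

ROBOT

A 6-joint arm with a two-finger parallel gripper is mounted at the origin on the work surface. World frame = base frame: x ahead of the robot, y to its left, z up, the work surface at z = 0. Lengths are in mm, angles in rad, forces in N, time in s.
With the tool pointing down it reaches from about 350 to 775 mm from the base axis. Payload 7.3 kg.
Tool frame: the origin (TCP) lies between the finger pads, 19 mm behind the fingertips; this is the grasp point; z points along the fingers, y is the line along which they close (so a half turn about z gives the same grasp; the last joint's range is limited). The gripper opens to 92 mm and grips with 3 to 60 N. Pads are 19 mm wide; open, the fingers measure 130 mm over their backs; the gripper's body (75 mm by 190 mm) begins 47 mm behind the grasp point.
Start: joints at [1.15, 0.342, 1.524, -0, 1.275, -0.146], TCP at [142.445, 505.324, 245.541] pointing down, gripper open.
Joint ranges: [-2.53, 2.53], [-0.77, 2.02], [0.04, 2.7], [-1, 4.14], [0.28, 2.66], [-3.11, 3.11]. Speed limits (rad/s): [2.57, 2.57, 3.14, 3.14, 3.14, 3.14].

INTERFACE

Orientations are given as [roll, pitch, yaw] about the fixed x, y, z axes, in that order (R = Rz(yaw) Ry(pitch) Rx(roll)).
In Python, from plant import get_obs, vision, workorder gives the robot as it stands.
- The arm moves only by the shell command python3 -m pendant 'ROWS' [OPENING]. ROWS is a JSON object of lists of equal length, an entry for each row: "dp": the shift along the tool's x, y, z in m, a list of three; "rotation": the turn, a rotation vector about the tool's x, y, z in rad, a list of three. A call has 1 to 8 rows; each row is the pose to reach, as a shift and turn from the pose commanded when the call began, along the tool's axes at that moment; what a row does not reach only later rows make up. A row lasts 1/8 s, in which the tool goes at most 62.5 mm and 10.7 degrees, less where a joint would pass 70% of its speed; a pose out of reach is approached as far as the arm can. A call with a gripper value outside its range is refused whole. OPENING is the finger opening in m, from 0 to 0.0918, set as the call begins (- or left out, the last holds). The fingers move at their own pace and stop on an object; the grip force is fixed at half the most. Time passes only in rows, so rows that repeat a pose let the fingers close. It gives the time, the measured TCP pose, the force, the opening and the grip force at its end, in the units of the state.
- get_obs(): the state, without advancing time (a new reading comes with each control period).
- vision.capture(name): name is "scene" or "top"; returns a dict with "pixels" (420x560x3 uint8, red, green, blue), "vfov" (degrees; the focal length in pixels is half the picture's height over the tangent of half this angle, whatever the lens; pixels are square), "cx", "cy" (the principal point, pixels), "pose" (4x4, takes a point from camera to world coordinates). Camera axes: x right, y up, looking along -z (the intrinsics and any distortion apply to the point x, -y, -z); pixel columns grow to the right and rows downward; lengths in mm; the calibration is good to about 2 mm. A picture is of the moment at which its call begins. There is no depth.
- workorder.close_job(): hands the job in; it is judged then, once.
The state is a dict: "time": time; "joint_positions": joint angles; "dq": joint speeds; "tau": joint torques, N m; "tool_pos": TCP position; "tcp_rot": TCP orientation; "contact_force": force on the tool from outside, world axes, zero at the start; "moment": the same for the moment, N m; "grip_width": finger opening in mm; "finger_force": force on a finger pad.
Only numpy, scipy, OpenCV 4.12 (cv2) and the standard library are available. Lean on these libraries where they do the work, as an engineer would, in place of code of your own. Each camera call takes 0.05 s, during which the arm holds its last target. There are 200 camera calls.

TASK

Get the transparency in the red mount ready to be photographed on the copying stand: first turn the lamp's dimmer knob clockwise just until it clicks on, leaving the lamp near its lowest light, and let go of it. Then take the slide carrier by its orange tab and slide it along the rail until the red mount clicks into its notch under the camera, without running on past the notch, and finish still gripping the tab, holding the carrier steady at the click for the exposure. Do not knock the camera, and leave the other things on the table where they are.

Things in the scene. Friction and masses are not known exactly. Their poses are not given: they have to be found in the camera images.
- light_base: the copying stand: grey light box with a dark top, 260 (x) x 360 (y) x 50 mm high, fixed on the table at some yaw. Origin: centre of its underside; x points away from its front edge (the robot's side), y runs along the carrier's rail, z up. Dimmer knob on its top at the -x, +y corner; a 9 mm high aluminium rail along y on each side of the carrier.
- camera: a small black camera, 44 mm square, looking straight down from an arm on a 28 mm post, fixed to the light box. Lens 37 mm across, its foot 110 mm above the table; highest point 216 mm above the table. Origin: on the lens axis at the light box's top; axes as the light box. The post stands 75 mm towards +x and 85 mm towards +y of the lens axis.
- gate (a point): the point under the camera on the lens axis, 62 mm above the table, where a transparency has to be centred; axes as the light box. Beside it a spring ball in the far (+x) rail, behind a brass plug, drops into a notch in the carrier's edge: within 4 mm of the notch's middle it pulls the carrier in; to push on out of the notch takes 5 to 6 N, ordinary sliding about 1 N.
- carrier: the slide carrier: black bar 66 (x) x 245 (y) x 10 mm, sliding only along the light box's y. It holds three 50 mm square mounts 58 mm apart: white, RED in the middle, white, each with its notch. Origin: under the red mount's centre, on the bar's underside, 51 mm above the table; axes as the light box. The red mount is home when this origin is at the gate's y.
- red_mount (a point): centre of the red mount, on top of the carrier, 62 mm above the table. It starts 25 to 70 mm from the gate on the -y side, so the carrier is slid towards the light box's +y; the first white mount's notch may be felt at the start, 58 mm short. 58 mm beyond comes the last white mount's notch, at 70 mm the end stop.
- tab (a point): where to grip the carrier's orange finger tab, which stands up 140 mm to the -y side of the red mount's middle: 14 mm along y, 30 mm along x, 26 mm tall, from 61 to 87 mm above the table. The point is in the tab's middle, 84 mm above the table; axes as the light box. Pinch from above across the 14 mm (fingers closing along the rail), TCP at this point.
- dimmer (a joint): angle of the dimmer knob in rad: 0 = off, against its stop (start); grows as it is turned clockwise seen from above, up to 4.7 at full light. The switch resists until the click at 0.45 (about 0.15 N m), then snaps onward; from about 0.9 the lamp is on at its lowest light and the knob turns freely.
- dimmer_grip (a point): on the axis of the dimmer, 72 mm above the table, a good TCP point for gripping it from above: a round, ribbed black knob 36 mm across with a white pointer line, its top 78 mm above the table and 28 mm above the light box's top; it turns about the vertical.
- tape_roll: a bystander: roll of brown packing tape lying flat, 100 mm across, 48 mm high, near the light box's -y end. Origin: centre of its underside.
- slide_box: a bystander: grey open box of mounted slides, 200 x 62 x 55 mm, near the light box's +y end. Origin: centre of its underside.
- loupe: a bystander: black magnifier standing on the table, 52 mm across, 50 mm high, near the -y end. Origin: centre of its underside.
- dust_brush: a bystander: dusting brush, 170 mm long, lying on the table beyond the light box. Origin: middle of its length, on the table.

How it is judged (in metres and radians):
On the way, in this order (a step that is already met when the one before it is completed fails the run):
1. the lamp is clicked on: the dimmer is past its click, still at low light (value of joint dimmer between 0.6 and 1.5 rad), for 0.2 s.
2. the red mount is clicked in under the camera, the carrier gripped (y of carrier in the frame of gate between -0.0025 and 0.0025 m and contact force between the fingers and carrier above 5 N), for 0.2 s.
At the end, for the whole second after the job is handed in: The dimmer stands past its click and near its lowest light (0.6 to 1.5 rad), the carrier rests with the red mount within 2.5 mm of the gate along the rail (ball in the notch), and the fingers still grip the carrier (more than 5 N) and hold it still (all of step 1 and all of step 2 and linear speed of carrier below 0.01 m/s); the arm keeps its last pose, push and grip.
It fails at once if the carrier is run past the red mount's notch (more than 12 mm) (y of carrier in the frame of gate above 0.012 m).
It fails at once if the camera is knocked (contact force between any of the arm, the fingers and camera above 2 N).
It fails at once if another thing on the table is moved by more than 30 mm (distance of any of tape_roll, slide_box, loupe, dust_brush from where it was at the start of the episode above 0.03 m).
It also fails if it takes over 59 s, if anything falls off the work surface, if the arm or the gripper's body presses on something with over 40 N, if the wrist force passes 120 N, or if a joint passes its speed limit or range.

## Working session

There is one attempt and no reset: what is moved stays moved. The work goes in short steps, Python scripts to look and compute and a shell command to move; the robot and the scene stay as the last step left them, time stands still between calls to the robot, and variables do not carry over. Pictures are saved under pics/ and viewed, at most 10 in all, crops included, and the job is handed in when it is done.

```bash
mkdir -p pics; ls; python3 - <<'E'
from plant import get_obs, vision
import cv2,json
print(get_obs())
for n in("scene","top"):
    c=vision.capture(n); cv2.imwrite(f"pics/{n}0.png",c["pixels"][:,:,::-1])
    print(n,{k:(v.tolist() if hasattr(v,'tolist') else v) for k,v in c.items() if k!="pixels"})
E
```

```text
pics
{'time': 0.0, 'joint_positions': array([ 1.14998001e+00,  3.42719642e-01,  1.52501335e+00, -8.60710019e-06,
        1.27540883e+00, -1.46031403e-01]), 'dq': array([ 0.00145657,  0.00051331, -0.00157904, -0.00175607, -0.00061242,
        0.00040707]), 'tau': array([-8.02065297e-04, -4.31240165e+01, -2.44210750e+01,  7.16783339e-02,
        5.60338818e-02, -1.14420366e-04]), 'tool_pos': array([142.29315302, 504.95363378, 244.84782582]), 'tcp_rot': array([-3.14005877e+00, -2.17281522e-04,  2.86681008e+00]), 'contact_force': array([-1.04448931, -0.33214972,  0.63891353]), 'moment': array([-0.00376062,  0.0237036 ,  0.02890659]), 'finger_force': 0.0, 'grip_width': 91.874260226427}
scene {'vfov': 57.503474651817626, 'cx': 281.1125786981345, 'cy': 205.42892161236466, 'pose': [[-0.8879796812182249, -0.29993839113820797, 0.34861016517738375, 973.1866894610949], [0.459857973636832, -0.5712562523136752, 0.6798506735123246, 686.8406155579526], [-0.004767580749830252, 0.7640047484891426, 0.645193005588123, 699.8835303877113], [0.0, 0.0, 0.0, 1.0]]}
top {'vfov': 53.89582251072701, 'cx': 284.39422654595944, 'cy': 216.7101968827228, 'pose': [[-0.013056522076005694, 0.984078350909263, -0.17725497596113984, 486.415670177045], [-0.9998858430458605, -0.014197526065654128, -0.005170215670940045, 30.836895704462528], [-0.007604479452779104, 0.1771672360379327, 0.9841513818345894, 913.9532881758629], [0.0, 0.0, 0.0, 1.0]]}
```

View pics/scene0.png

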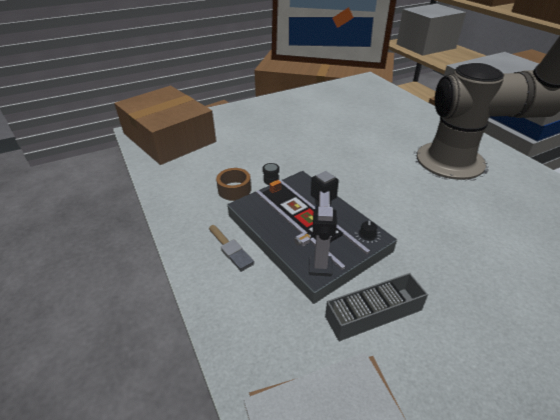

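View pics/top0.png

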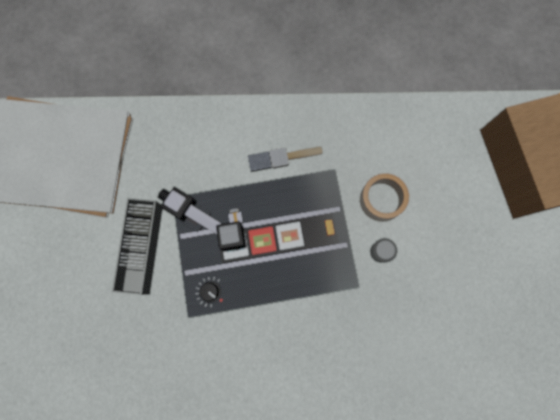

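The scene view shows the stand, with the orange tab near (275,186) and the knob near (369,231). In the top view the tab is near (329,228), the knob near (208,292) and the red mount near (262,240). I'll enlarge both views.

```bash
python3 - <<'E'
import cv2
a=cv2.imread("pics/top0.png")[165:325,160:420]; cv2.imwrite("pics/t1.png",cv2.resize(a,None,fx=3,fy=3,interpolation=cv2.INTER_CUBIC))
a=cv2.imread("pics/scene0.png")[160:300,220:410]; cv2.imwrite("pics/s1.png",cv2.resize(a,None,fx=4,fy=4,interpolation=cv2.INTER_CUBIC))
E
```

```text
(no output)
```

View pics/t1.png

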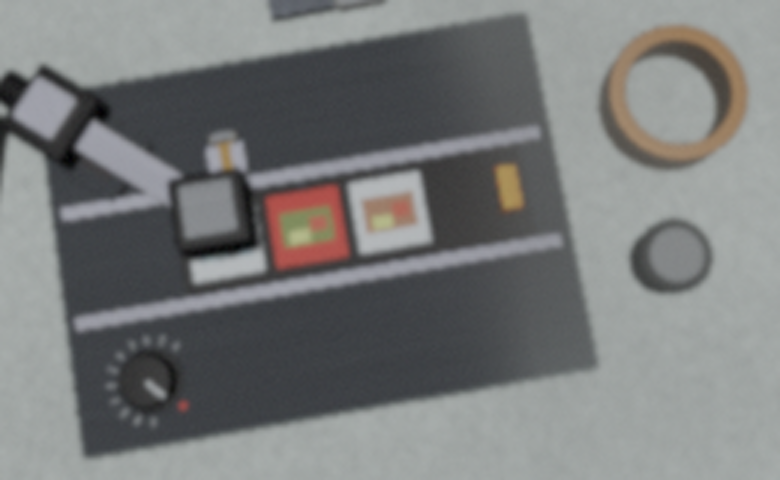

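View pics/s1.png

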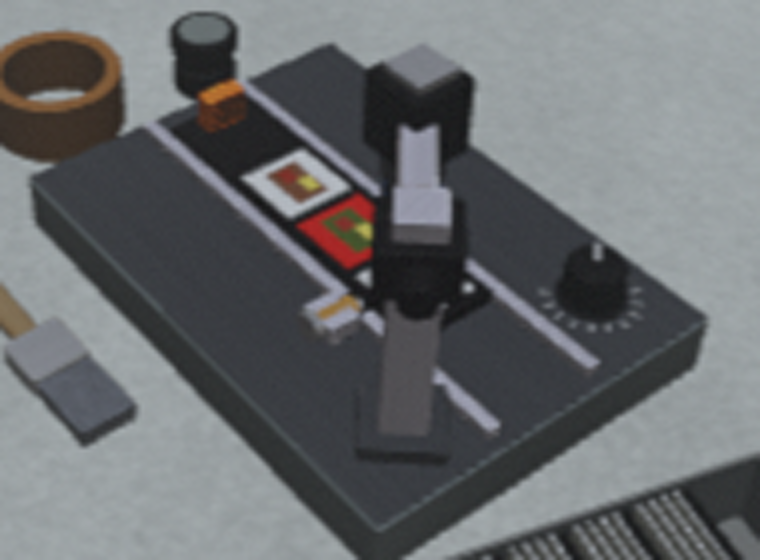

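The top crop shows the tab's top centred at (509,187), the knob's top at (148,379), the red mount at (308,228) and three box corners. The scene crop shows the tab's top at (222,96), the knob's top at (597,257) and the box corners. I'll triangulate these and fit the stand's pose.

```bash
cat > h.py <<'E'
import numpy as np
from scipy.optimize import least_squares
V={"scene":(57.503474651817626,281.1125786981345,205.42892161236466,[[-0.8879796812182249,-0.29993839113820797,0.34861016517738375,973.1866894610949],[0.459857973636832,-0.5712562523136752,0.6798506735123246,686.8406155579526],[-0.004767580749830252,0.7640047484891426,0.645193005588123,699.8835303877113]]),
"top":(53.89582251072701,284.39422654595944,216.7101968827228,[[-0.013056522076005694,0.984078350909263,-0.17725497596113984,486.415670177045],[-0.9998858430458605,-0.014197526065654128,-0.005170215670940045,30.836895704462528],[-0.007604479452779104,0.1771672360379327,0.9841513818345894,913.9532881758629]])}
def proj(n,P):
    f,cx,cy,M=V[n]; M=np.array(M); f=210/np.tan(np.radians(f/2))
    c=M[:,:3].T@(np.asarray(P,float)-M[:,3]); return np.array([cx+f*c[0]/-c[2],cy-f*c[1]/-c[2]])
def T(u,v): return (np.array([u,v])+.5)/3-.5+[160,165]
def S(u,v): return (np.array([u,v])+.5)/4-.5+[220,160]
def tri(t,s): 
    r=least_squares(lambda P:np.r_[proj("top",P)-t,proj("scene",P)-s],[500,0,60]); return r.x,r.fun
E
python3 - <<'E'
from h import *
pts=dict(tab=(T(509,187),S(222,96)),knob=(T(148,379),S(597,257)),c_mm=(T(596,368),S(332,44)),c_mp=(T(86,457),S(706,320)),c_pm=(T(526,14),S(33,180)),white=(T(390,213),S(297,184)),plug=(T(226,155),S(335,310)))
for k,v in pts.items():
    P,r=tri(*v); print(k,P.round(1),r.round(2))
def loc(p,a): 
    x,y,w=p[:3]; c,s=np.cos(w),np.sin(w); return [x+c*a[0]-s*a[1],y+s*a[0]+c*a[1],a[2]]
def res(p):
    # x,y,yaw, carrier x0,y0(red), knob x,y ; top & scene pixel bias
    o=[("c_mm",(-130,-180,50)),("c_mp",(-130,180,50)),("c_pm",(130,-180,50)),("tab",(p[3],p[4]-140,87)),("white",(p[3],p[4]-58,62)),("knob",(p[5],p[6],78))]
    r=[]
    for k,a in o:
        P=loc(p,a); r+=list(proj("top",P)+p[7:9]-pts[k][0])+list(proj("scene",P)+p[9:11]-pts[k][1])
    r+=list(proj("top",loc(p,(p[3],p[4],62)))+p[7:9]-T(308,228))
    return np.r_[r,p[7:]*.5]
q=least_squares(res,[500,0,.17,0,-40,-90,140,0,0,0,0]); p=q.x
print(p.round(3)); print(q.fun.round(2))
print("tab",loc(p,(p[3],p[4]-140,84)),"knob",loc(p,(p[5],p[6],72)))
E
```

```text
tab [612.8 -55.4  80.8] [-0.34  0.53 -0.82 -0.17]
knob [487.1 188.6  79.3] [-0.63  0.79 -1.21 -0.04]
c_mm [ 491.5 -115.    46.6] [-0.22  0.32 -0.55 -0.09]
c_mp [435.6 236.2  44.7] [-0.49  0.57 -0.88  0.02]
c_pm [744.9 -75.4  44.1] [-0.42  0.74 -1.01 -0.29]
white [599.1  25.6  58.4] [-0.34  0.51 -0.76 -0.13]
plug [639.2 140.5  63.6] [-0.86  1.24 -1.67 -0.24]
[ 5.91922e+02  7.92690e+01  1.57000e-01 -6.04000e-01  2.13900e+00
 -8.66870e+01  1.21644e+02 -5.34000e-01  8.40000e-02  1.42100e+00
  1.50000e+00]
[ 1.37  0.28  0.22 -0.18 -1.9   0.92  1.16  0.05  0.57 -1.56 -1.43 -0.68
  0.22  0.09  0.26 -0.83 -0.11 -0.1   0.06  0.06  0.3   0.74 -0.63  1.2
 -0.32 -0.39 -0.27  0.04  0.71  0.75]
tab [np.float64(612.8612797780365), np.float64(-56.99311196405958), 84] knob [np.float64(487.2969209692422), np.float64(185.87811806963504), 72]
```

```bash
cat >> h.py <<'E'
from scipy.spatial.transform import Rotation as Ro
def togo(P,ang=None):
    "tool-axes shift (mm) to world P, and tool-z turn to bring tool y to world angle ang"
    from plant import get_obs
    o=get_obs(); R=Ro.from_euler('xyz',o["tcp_rot"]).as_matrix()
    a=np.arctan2(R[1,1],R[0,1]); d=R.T@(np.asarray(P)-o["tool_pos"])
    print("t",o["time"],"tcp",o["tool_pos"].round(1),"yang",a.round(3),"F",o["contact_force"].round(1),"grip",o["grip_width"],o["finger_force"]); print("shift",d.round(1), "turn", None if ang is None else -((ang-a+np.pi/2)%np.pi-np.pi/2))
E
python3 - <<'E'
from h import *
print(tri(T(211,208),S(421,68)))
togo([487,187,180],1.75)
E
```

```text
(array([582.84144965, 129.13625946, 211.78227971]), array([-0.5204178 ,  0.72612221, -1.12302277, -0.13228341]))
t 0.1 tcp [142.3 505.  244.9] yang 1.296 F [-0.6 -0.7 -0.1] grip 91.8836763789851 0.0
shift [-418.1 -212.4   65.1] turn -0.4540679415975921
```

```bash
python3 -m pendant '{"dp":[[-0.05,-0.025,0],[-0.1,-0.05,0],[-0.15,-0.076,0],[-0.2,-0.102,0],[-0.25,-0.127,0],[-0.3,-0.152,0],[-0.35,-0.178,0],[-0.39,-0.198,0]],"rotation":[[0,0,-0.05],[0,0,-0.1],[0,0,-0.16],[0,0,-0.22],[0,0,-0.28],[0,0,-0.34],[0,0,-0.4],[0,0,-0.45]]}' 0.064
python3 -c "
from h import *
togo([487,187,120],1.75)"
```

```text
time: 1.1
tool_pos: [465.3, 207.1, 245.2]
tcp_rot: [-3.142, -0.001, -2.966]
contact_force: [-0.4, 0.7, 0.7]
grip_width: 63.9
finger_force: 0.0
t 1.1 tcp [465.3 207.1 245.2] yang 1.747 F [-0.4  0.7  0.7] grip 63.94923622247546 0.0
shift [-17.9 -23.6 125.2] turn -0.0033861473181848734
```

```bash
python3 -m pendant '{"dp":[[-0.009,-0.012,0.01],[-0.018,-0.0235,0.03],[-0.018,-0.0235,0.06],[-0.018,-0.0235,0.08],[-0.018,-0.0235,0.095],[-0.018,-0.0235,0.105],[-0.018,-0.0235,0.105],[-0.018,-0.0235,0.105]],"rotation":[[0,0,0],[0,0,0],[0,0,0],[0,0,0],[0,0,0],[0,0,0],[0,0,0],[0,0,0]]}'
python3 - <<'E'
from h import *
togo([487,187,73],1.75)
from plant import vision
import cv2
a=vision.capture("top")["pixels"][180:330,160:300,::-1];b=vision.capture("scene")["pixels"][160:310,300:440,::-1]
cv2.imwrite("pics/k1.png",cv2.resize(cv2.hconcat([a,b]),(784,420),interpolation=cv2.INTER_CUBIC))
E
```

```text
time: 2.1
tool_pos: [486.3, 189.1, 141.2]
tcp_rot: [3.141, 0.001, -2.966]
contact_force: [-0.7, -0.5, -0.3]
grip_width: 64.1
finger_force: 0.0
t 2.1 tcp [486.3 189.1 141.2] yang 1.746 F [-0.7 -0.5 -0.3] grip 64.05277257297844 0.0
shift [-0.3 -2.2 68.2] turn -0.003958071380621098
```

View pics/k1.png

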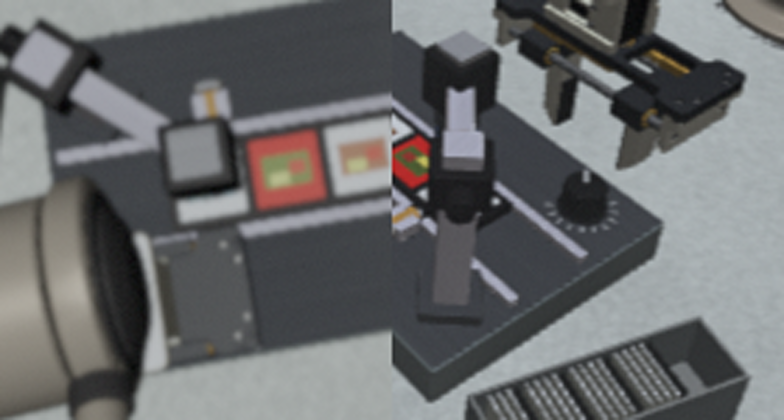

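The top view now shows the hand beside the camera with clearance. In the scene view the finger tips are at about (560,118) and (630,162), above the knob. I'll check the tip midpoint against its projection before descending.

```bash
python3 - <<'E'
from h import *
d=np.array([np.cos(1.746),np.sin(1.746),0])
for s in(32,-32,0):
    p=proj("scene",np.array([486.3,189.1,122])+s*d); print(s,((p-[300,160])*2.8+[392,0]).round(0))
E
python3 -m pendant '{"dp":[[0,-0.002,0.015],[0,-0.002,0.03],[0,-0.002,0.045],[0,-0.002,0.055],[0,-0.002,0.062],[0,-0.002,0.067],[0,-0.002,0.067]],"rotation":[[0,0,0],[0,0,0],[0,0,0],[0,0,0],[0,0,0],[0,0,0],[0,0,0]]}'
```

```text
32 [620. 161.]
-32 [561. 121.]
0 [590. 141.]
time: 3.08
tool_pos: [486.2, 187.0, 73.4]
tcp_rot: [3.142, -0.0, -2.966]
contact_force: [0.0, 0.2, 0.3]
grip_width: 63.9
finger_force: 0.0
```

```bash
python3 -m pendant '{"dp":[[0,0,0],[0,0,0],[0,0,0],[0,0,0],[0,0,0],[0,0,0],[0,0,0],[0,0,0]],"rotation":[[0,0,0],[0,0,0],[0,0,0],[0,0,0],[0,0,0],[0,0,0],[0,0,0],[0,0,0]]}' 0.02
```

```text
time: 4.08
tool_pos: [485.6, 191.4, 73.9]
tcp_rot: [3.135, 0.002, -2.967]
contact_force: [-4.1, 22.9, 0.4]
grip_width: 35.4
finger_force: 30.0
```

```bash
python3 -m pendant '{"dp":[[0,0.002,0],[0,0.0045,0],[0,0.0045,0],[0,0.0045,0],[0,0.0045,0],[0,0.0045,0],[0,0.0045,0]],"rotation":[[0,0,0],[0,0,0],[0,0,0],[0,0,0.08],[0,0,0.16],[0,0,0.24],[0,0,0.3]]}'
python3 -c "
from h import *
from plant import get_obs
togo([487,191,73],1.75);print(get_obs()['moment'])"
```

```text
time: 4.95
tool_pos: [485.6, 192.4, 73.9]
tcp_rot: [3.139, 0.0, 3.014]
contact_force: [-1.0, 8.0, 3.9]
grip_width: 35.4
finger_force: 30.0
t 4.95 tcp [485.6 192.4  73.9] yang 1.443 F [-1.   8.   3.9] grip 35.39295138953228 29.997655749320984
shift [-1.6 -1.2  0.9] turn -0.3065759792328011
[1.22277577 0.30721731 0.08745074]
```

Turned 0.3 rad without trouble. Continuing to a total of about 1.0 rad.

```bash
python3 -m pendant '{"dp":[[0,0.001,0],[0,0.001,0],[0,0.001,0],[0,0.001,0],[0,0.001,0],[0,0.001,0],[0,0.001,0],[0,0.001,0]],"rotation":[[0,0,0.1],[0,0,0.2],[0,0,0.3],[0,0,0.4],[0,0,0.5],[0,0,0.6],[0,0,0.7],[0,0,0.72]]}'
python3 - <<'E'
from h import *
togo([487,191,73],1.75)
from plant import get_obs
print(get_obs()["moment"])
E
```

```text
time: 5.95
tool_pos: [486.3, 193.9, 73.9]
tcp_rot: [3.138, -0.001, 2.295]
contact_force: [0.2, 9.3, 0.1]
grip_width: 34.9
finger_force: 30.0
t 5.95 tcp [486.3 193.9  73.9] yang 0.724 F [0.2 9.3 0.1] grip 34.86475799779543 29.996587336063385
shift [-2.6 -1.4  0.9] turn -1.0262681878760338
[1.47593787 0.03833252 0.0346011 ]
```

```bash
python3 -m pendant '{"dp":[[0,0,0],[0,0,0],[0,0,0],[0,0,-0.01],[0,0,-0.03],[0,0,-0.06],[0,0,-0.1],[0,0,-0.14]],"rotation":[[0,0,0],[0,0,0],[0,0,0],[0,0,0],[0,0,0],[0,0,0],[0,0,0],[0,0,0]]}' 0.048
python3 - <<'E'
from h import *
togo([612.9,-56,230],1.728)
E
```

```text
time: 6.95
tool_pos: [485.4, 192.2, 215.4]
tcp_rot: [3.141, 0.0, 2.297]
contact_force: [1.0, 1.0, -0.1]
grip_width: 48.0
finger_force: 0.0
t 6.95 tcp [485.4 192.2 215.4] yang 0.726 F [ 1.   1.  -0.1] grip 47.96118085034385 0.0
shift [-270.3  -69.5  -14.5] turn -1.0020639584923812
```

```bash
python3 -m pendant '{"dp":[[0,0,-0.035],[-0.03,-0.008,-0.04],[-0.075,-0.018,-0.04],[-0.12,-0.03,-0.04],[-0.165,-0.042,-0.04],[-0.21,-0.054,-0.03],[-0.255,-0.065,-0.01],[-0.27,-0.0695,0.02]],"rotation":[[0,0,0],[0,0,-0.12],[0,0,-0.26],[0,0,-0.4],[0,0,-0.55],[0,0,-0.7],[0,0,-0.85],[0,0,-1.0]]}' 0.064
python3 - <<'E'
from h import *
togo([612.9,-56,130],1.728)
from plant import vision
import cv2
a=vision.capture("top")["pixels"][180:330,160:360,::-1];b=vision.capture("scene")["pixels"][150:300,230:430,::-1]
cv2.imwrite("pics/k2.png",cv2.resize(cv2.hconcat([a,b]),(800,300),interpolation=cv2.INTER_CUBIC))
E
```

```text
time: 7.95
tool_pos: [614.2, -58.6, 194.1]
tcp_rot: [-3.14, 0.003, -2.984]
contact_force: [0.0, -0.4, -1.1]
grip_width: 64.0
finger_force: 0.0
t 7.95 tcp [614.2 -58.6 194.1] yang 1.728 F [ 0.  -0.4 -1.1] grip 63.95822884097043 0.0
shift [ 1.   2.9 64.1] turn 0.00035540967090397224
```

View pics/k2.png

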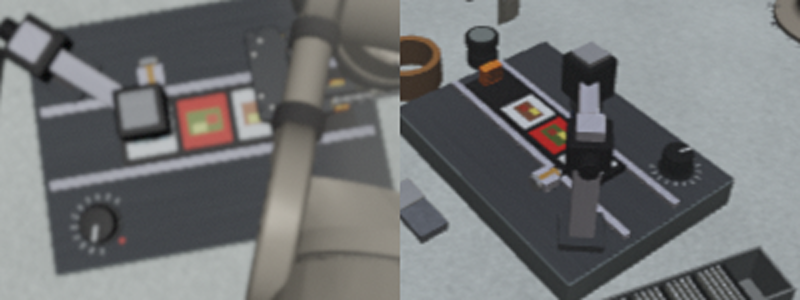

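The pointer has turned from down-right to straight down, about 0.95 rad clockwise. The rest of the scene is undisturbed and the hand is over the tab. Descending and pinching now.

```bash
python3 -m pendant '{"dp":[[0.001,0.003,0.02],[0.001,0.003,0.04],[0.001,0.003,0.06],[0.001,0.003,0.08],[0.001,0.003,0.095],[0.001,0.003,0.105],[0.001,0.003,0.109],[0.001,0.003,0.109]],"rotation":[[0,0,0],[0,0,0],[0,0,0],[0,0,0],[0,0,0],[0,0,0],[0,0,0],[0,0,0]]}'
python3 -m pendant '{"dp":[[0,0,0],[0,0,0],[0,0,0],[0,0,0],[0,0,0],[0,0,0],[0,0,0],[0,0,0]],"rotation":[[0,0,0],[0,0,0],[0,0,0],[0,0,0],[0,0,0],[0,0,0],[0,0,0],[0,0,0]]}' 0.0
```

```text
time: 9.05
tool_pos: [611.6, -52.9, 84.8]
tcp_rot: [-3.142, 0.0, -2.987]
contact_force: [-0.7, -0.2, 0.4]
grip_width: 63.9
finger_force: 0.0
time: 10.05
tool_pos: [611.4, -53.0, 84.5]
tcp_rot: [-3.141, -0.0, -2.986]
contact_force: [-0.3, -1.3, -0.5]
grip_width: 13.8
finger_force: 30.0
```

```bash
python3 -m pendant '{"dp":[[0,0.004,0],[0,0.008,0],[0,0.013,0],[0,0.018,0],[0,0.023,0],[0,0.027,0],[0,0.03,0],[0,0.03,0]],"rotation":[[0,0,0],[0,0,0],[0,0,0],[0,0,0],[0,0,0],[0,0,0],[0,0,0],[0,0,0]]}'
python3 - <<'E'
from h import *
togo([582.8,129.1,84],1.728)
from plant import vision
import cv2
a=vision.capture("top")["pixels"][200:280,190:330,::-1];b=vision.capture("scene")["pixels"][180:260,260:400,::-1]
cv2.imwrite("pics/k3.png",cv2.resize(cv2.vconcat([a,b]),(700,800)[:1]+(800,),interpolation=cv2.INTER_CUBIC)[:, :])
cv2.imwrite("pics/k3.png",cv2.resize(cv2.hconcat([a,b]),(800,229),interpolation=cv2.INTER_CUBIC))
E
```

```text
time: 11.05
tool_pos: [606.5, -22.2, 84.5]
tcp_rot: [3.14, -0.0, -2.986]
contact_force: [-2.6, 0.5, 1.5]
grip_width: 13.9
finger_force: 30.0
t 11.05 tcp [606.5 -22.2  84.5] yang 1.726 F [-2.6  0.5  1.5] grip 13.89642972028933 29.99757170677185
shift [ -0.  153.2   0.7] turn -0.0017744296465145304
```

View pics/k3.png

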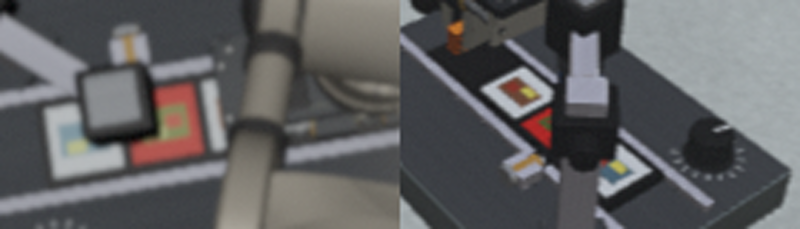

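Top view: red mount centre near (168,125), with the plug's line at about 143, so about 13–17 mm remain. Continuing in small steps and feeling for the notch.

```bash
Z='"rotation":[[0,0,0],[0,0,0],[0,0,0],[0,0,0]]'
python3 -m pendant '{"dp":[[0,0.002,0],[0,0.005,0],[0,0.008,0],[0,0.008,0]],"rotation":[[0,0,0],[0,0,0],[0,0,0],[0,0,0]]}'
python3 -c "
from h import *
togo([582.8,129.1,84])"
python3 -m pendant '{"dp":[[0,0.001,0],[0,0.002,0],[0,0.002,0],[0,0.002,0]],"rotation":[[0,0,0],[0,0,0],[0,0,0],[0,0,0]]}'
python3 -c "
from h import *
togo([582.8,129.1,84])"
```

```text
time: 11.65
tool_pos: [605.2, -14.7, 84.4]
tcp_rot: [3.141, -0.0, -2.986]
contact_force: [-3.4, -1.1, 1.4]
grip_width: 13.7
finger_force: 30.0
t 11.65 tcp [605.2 -14.7  84.4] yang 1.726 F [-3.4 -1.1  1.4] grip 13.732658006899047 29.99850332736969
shift [-1.000e-01  1.455e+02  6.000e-01] turn None
time: 12.15
tool_pos: [605.1, -13.2, 84.5]
tcp_rot: [3.141, -0.0, -2.986]
contact_force: [-4.3, -1.4, 2.1]
grip_width: 13.7
finger_force: 30.0
t 12.15 tcp [605.1 -13.2  84.5] yang 1.726 F [-4.3 -1.4  2.1] grip 13.658748121225825 29.999119341373444
shift [  0.  144.    0.5] turn None
```

```bash
cat > f.py <<'E'
from plant import get_obs
import numpy as np
f=[];p=[]
o=get_obs();u=np.array([-.156,.988,0])
print("along",(o["tool_pos"]@u).round(2),"F",(o["contact_force"]@u).round(2))
E
python3 f.py
for i in 1 2 3 4; do python3 -m pendant '{"dp":[[0,0.0005,0],[0,0.001,0],[0,0.001,0]],"rotation":[[0,0,0],[0,0,0],[0,0,0]]}' >/dev/null; python3 f.py; done
```

```text
along -107.4 F -0.66
along -106.73 F -1.97
along -105.55 F -1.89
along -104.43 F -1.62
along -103.28 F 0.0
```

```bash

python3 -m pendant '{"dp":[[0,0.0005,0],[0,0.001,0],[0,0.001,0]],"rotation":[[0,0,0],[0,0,0],[0,0,0]]}' >/dev/null; python3 f.py
python3 -m pendant '{"dp":[[0,0.0005,0],[0,0.001,0],[0,0.001,0]],"rotation":[[0,0,0],[0,0,0],[0,0,0]]}' >/dev/null; python3 f.py
python3 -m pendant '{"dp":[[0,0.0005,0],[0,0.001,0],[0,0.001,0]],"rotation":[[0,0,0],[0,0,0],[0,0,0]]}' >/dev/null; python3 f.py
```

```text
along -102.23 F 0.1
along -101.11 F 0.82
along -100.72 F -0.59
```

```bash

for i in 1 2 3 4; do python3 -m pendant '{"dp":[[0,0,0]],"rotation":[[0,0,0]]}' >/dev/null; python3 f.py; done
echo; python3 -m pendant '{"dp":[[0,0.0005,0],[0,0.001,0],[0,0.001,0]],"rotation":[[0,0,0],[0,0,0],[0,0,0]]}' >/dev/null; python3 f.py
for i in 1 2 3; do python3 -m pendant '{"dp":[[0,0,0]],"rotation":[[0,0,0]]}' >/dev/null; python3 f.py; done
python3 - <<'E'
from h import *
togo([582.8,129.1,84])
from plant import vision
import cv2
a=vision.capture("top")["pixels"][200:280,190:330,::-1];b=vision.capture("scene")["pixels"][180:260,260:400,::-1]
cv2.imwrite("pics/k4.png",cv2.resize(cv2.hconcat([a,b]),(800,229),interpolation=cv2.INTER_CUBIC))
E
```

```text
along -100.76 F -1.82
along -100.74 F -1.13
along -100.75 F -1.3
along -100.75 F -0.81

along -100.48 F -4.47
along -100.46 F -4.67
along -100.46 F -3.9
along -100.47 F -3.65
t 16.025 tcp [604.   -6.3  84.5] yang 1.726 F [-4.3 -4.4  1.3] grip 14.15959896570519 30.00136971473694
shift [  0.  137.1   0.4] turn None
```

View pics/k4.png

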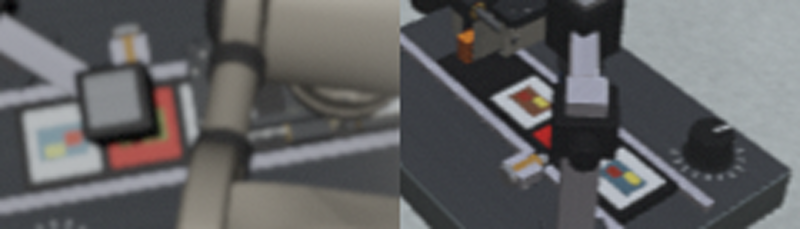

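The red mount is now centred below the plug. The felt forces, a pull-in and then a steep wall, match the notch. I'll relax the push so the ball centres it.

```bash

python3 -m pendant '{"dp":[[0,-0.0006,0],[0,-0.0012,0],[0,-0.0012,0],[0,-0.0012,0]],"rotation":[[0,0,0],[0,0,0],[0,0,0],[0,0,0]]}'
for i in 1 2 3 4; do python3 -m pendant '{"dp":[[0,0,0]],"rotation":[[0,0,0]]}' >/dev/null; python3 f.py; done
```

```text
time: 16.62
tool_pos: [604.0, -6.6, 84.5]
tcp_rot: [3.141, -0.0, -2.986]
contact_force: [-5.3, -1.3, 2.0]
grip_width: 13.9
finger_force: 30.0
along -100.77 F -0.5
along -100.81 F -0.74
along -100.77 F 0.25
along -100.78 F -0.66
```

```bash
python3 -c "
from plant import workorder
print(workorder.close_job())"
```

```text
the job is handed in; nothing more can be done
None
```

The job is handed in, with no verdict returned: the lamp knob is turned about 1.0 rad clockwise and released, and the arm is still gripping the orange tab at 30 N, with the red mount held in its notch under the camera as judged from the felt forces and the camera pictures.

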